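# Close the notched rail clamp on the offcut

## Task

Clamp the pine offcut in the rail clamp: lift the red release bar, hold it up while you slide the blue carriage against the offcut and push the offcut on into the orange spring pad until the pad is pressed most of the way in, then let go so that the bar drops fully into the nearest notch and the offcut stays gripped between carriage and pad. Never squeeze the offcut hard (the pad must not be rammed onto its solid stop), and leave the other things on the table alone.

Things in the scene. Friction and masses are not known exactly. Their poses are not given: they have to be found in the camera images.
- bar_grip (a point): middle of the red round cross bar on top of the release bar, 15 mm thick, 64 mm long along this frame's x; axis 92 mm above the table when down, 24 mm free under it, 10 mm stem below its middle. Grip it from above across its thickness, fingers fore and aft along the slide (y), lift straight up. y points along the slide from carriage to offcut and spring pad; z up.
- release_bar (a joint): height of the release bar, m: 0 = fully down, its catch in a notch; above 0.009 the catch is clear of the teeth; upper end stop 0.014. A spring and its weight push it down with about 8 N at 0 and 10.5 N at 0.014. It travels with the carriage.
- carriage (a joint): travel of the blue carriage, m, from 0 (its start, caught in a notch) toward the offcut, to 0.15. Notches at 0, 0.010, 0.020 and so on, 1 mm play in each. With the bar up it slides with about 0.6 N of friction. The teeth are 4 mm thick; the catch is a small roller: landing on a tooth it rolls off when the carriage is pushed. Once the bar is let go the pad's spring pushes the carriage back to the next notch, up to 11 mm.
- jaw_face (a point): middle of the flat steel front face of the carriage, which pushes the offcut; 22 mm ahead of the bar's axis, 36 mm above the table. Same axes as bar_grip.
- offcut_center (a point): centre of the loose pine offcut, 45 x 115 x 19 mm, long axis (its y) along the slide; it lies on two aluminium strips 26 mm above the table, 3 mm clear of a low fence on each side, between carriage and spring pad.
- bed_top (a point): middle of the grey and aluminium bed of the clamp (100 x 360 mm, fixed), on the strips, 26 mm above the table; y along the slide. Beyond the offcut a blue end jaw, 60 mm high, is fixed to it with an orange spring pad; the pad's face is 100 to 130 mm along y from here (not measured). The pad gives way at 4 N plus 0.4 N per mm, to 12 N at the end of its 20 mm stroke; then it is solid.
- salve_jar_center (a point): small brown jar with white lid, 47 x 47 x 44 mm, centre; bystander
- tape_measure_center (a point): green tape measure, 32 x 79 x 67 mm, centre; bystander
- bit_box_center (a point): blue drill bit case, 55 x 100 x 27 mm, centre; bystander
- oil_can_center (a point): green oil bottle with red nozzle, 52 x 53 x 120 mm, centre; bystander

How it is judged:
By the outcome, as a careful person would: the job done as asked, in the order asked, and still so for the second after the job is handed in, with the robot touching nothing.
It also fails if it takes over 64 s, if anything falls off the work surface, if the arm or the gripper's body presses on something with over 40 N, if the wrist force passes 120 N, or if a joint passes its speed limit or range.

## Robot

A 7-joint arm with a two-finger parallel gripper is mounted at the origin on a cart in front of the work surface, level with it; the furniture and walls round the work are solid. World frame = base frame: x ahead of the robot, y to its left, z up, the work surface at z = 0. Lengths are in m, angles in rad, forces in N, time in s.
With the tool pointing down it reaches from about 0.425 to 0.925 m from the base axis. Payload 6.8 kg.
Tool frame: the origin (TCP) lies midway between the tips of the shut fingers; the grasp point (between the pads) lies 19 mm behind it; z points along the fingers, y is the line along which they close (so a half turn about z gives the same grasp; the last joint's range is limited). The gripper opens to 85 mm and grips with 20 to 120 N. Pads are 22 mm wide; open, the fingers measure 114 mm over their backs; the gripper's body (76 mm by 85 mm) begins 54 mm behind the grasp point. The pads swing forward as they close: fully open they stand 13 mm farther back than shut.
Start: joints at [1.077, 0.477, 0.022, 1.555, -0.011, 1.109, -0.083], TCP at [0.254, -0.625, 0.231] pointing down, gripper open.
Joint ranges: [-2.96, 2.96], [-0.34, 2.1], [-1.41, 1.46], [0.24, 2.44], [-1.37, 4.51], [0.17, 1.92], [-2.96, 2.96]. Speed limits (rad/s): [2.39, 2.39, 3.14, 3.14, 3.14, 3.14, 3.14].

## Interface

Orientations are given as a unit quaternion [w, x, y, z].
In Python, from station import * gives the robot as it stands.
- The arm moves only by the shell command python3 -m creep 'ROWS' [FORCE]. ROWS is JSON, a list of rows, each a list of 7 numbers: the gripper command: -1 is shut, 1 is fully open, values between are in proportion, then the shift along the world's x, y, z in mm, then the turn, a rotation vector about the world's x, y, z in rad. A call has 1 to 5 rows; each row shifts and turns the commanded pose from where the row before left it; what a row does not reach is not made up. A row lasts 1/8 s, in which the tool goes at most 62.5 mm and 10.7 degrees, less where a joint would pass 70% of its speed; a pose out of reach is approached as far as the arm can. A call is refused whole if a number of a shift passes 62.5 or a number of a turn 0.188, either way. A call with a gripper value outside its range is refused whole. The fingers move at their own pace and stop on an object; FORCE is the grip in N (left out, the last holds). Time passes only in rows, so rows that do not move let the fingers close. It gives the time, the measured TCP pose, the force, the opening and the grip force at its end, in the units of the state.
- get_obs(): the state, without advancing time (a new reading comes with each control period).
- read_camera(name): name is "scene" or "top" or "wrist"; returns (picture, depth): 384x512x3 uint8, red, green, blue; 384x512 float32, m along the optical axis (not along the pixel's ray), 0 where there is no reading.
- camera_params(name): a dict with "intrinsics" (3x3 intrinsics, pixels), "cam_to_world" (4x4, takes a point from camera to world coordinates); the wrist camera has in their place "mount" (4x4, takes a point from camera to tool coordinates, whose origin is the TCP and whose axes are the flange's). Camera axes: x right, y up, looking along -z (the intrinsics and any distortion apply to the point x, -y, -z); pixel columns grow to the right and rows downward; lengths in m; the calibration is good to about 2 mm. The wrist camera is an equidistant fisheye: a pixel r from the principal point sees the ray r / f radians off the axis. A picture is of the moment at which its call begins: read the wrist's pose just before it. camera_params takes no time and is no camera call.
- hand_in(): hands the job in; it is judged then, once.
The state is a dict: "t": time; "q": joint angles; "joint_vel": joint speeds; "joint_torque": joint torques, N m; "eef_pos": TCP position; "tool_rot": TCP orientation; "contact_force": force on the tool from outside, world axes, zero at the start; "torque": the same for the moment, N m; "gripper_width": opening from 0.0 (shut) to 1.0 (fully open); "grasp_force": force on a finger pad.
Only numpy, scipy, OpenCV 4.12 (cv2) and the standard library are available. Lean on these libraries where they do the work, as an engineer would, in place of code of your own. Each camera call takes 0.05 s, during which the arm holds its last target. There are 200 camera calls.

## Working session

There is one attempt and no reset: what is moved stays moved. The work goes in short steps, Python scripts to look and compute and a shell command to move; the robot and the scene stay as the last step left them, time stands still between calls to the robot, and variables do not carry over. Pictures are saved under pics/ and viewed, at most 10 in all, crops included, and the job is handed in when it is done.

```bash
mkdir -p pics; ls; python3 - <<'E'
from station import *
import cv2, numpy as np
np.set_printoptions(precision=4,suppress=True)
o=get_obs();print(o['t'],o['eef_pos'],o['tool_rot'],o['contact_force'],o['gripper_width'])
for n in("top","scene"):
    p,d=read_camera(n);np.savez(f"pics/{n}0.npz",p=p,d=d)
    cv2.imwrite(f"pics/{n}0.png",p[:,:,::-1]); c=camera_params(n);print(n,c)
a=cv2.imread("pics/top0.png")
E
```

```text
pics
0.0 [ 0.2538 -0.6248  0.2303] [-0.0009  0.9814  0.1917 -0.0002] [-0.7536 -0.2607 -0.3804] 0.9982694223487273
top {'intrinsics': array([[374.4341,   0.    , 266.2938],
       [  0.    , 374.4341, 184.6711],
       [  0.    ,   0.    ,   1.    ]]), 'cam_to_world': array([[-0.014 ,  0.9974, -0.0709,  0.467 ],
       [-0.9999, -0.0144, -0.005 , -0.0018],
       [-0.006 ,  0.0708,  0.9975,  1.2835],
       [ 0.    ,  0.    ,  0.    ,  1.    ]])}
scene {'intrinsics': array([[455.1327,   0.    , 250.6939],
       [  0.    , 455.1327, 192.9113],
       [  0.    ,   0.    ,   1.    ]]), 'cam_to_world': array([[-0.4267,  0.6458, -0.6332, -0.2272],
       [-0.9043, -0.2931,  0.3105,  0.3923],
       [ 0.015 ,  0.7051,  0.709 ,  0.9533],
       [ 0.    ,  0.    ,  0.    ,  1.    ]])}
```

View pics/top0.png

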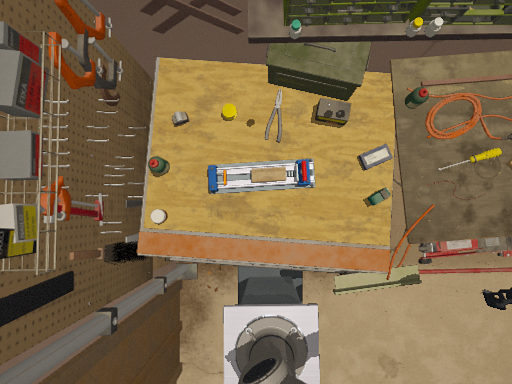

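View pics/scene0.png

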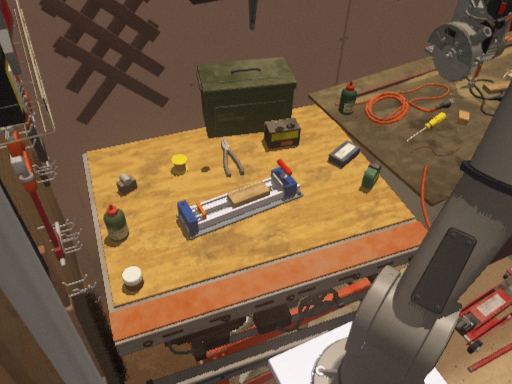

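Top view: the clamp spans cols 208–313, rows 158–192. The blue carriage with the red bar is near (304,172), the offcut near (268,174), the orange pad near (225,177), and the end jaw at (212,178). The slide runs to image left, which is world +y. The tape measure (377,197) and bit box (375,156) are right of the carriage. In the scene view the red bar is at (284,167).

```bash
cat > h.py <<'E'
import numpy as np, cv2
from station import *
np.set_printoptions(precision=4,suppress=True)
def world(n,d,us,vs,z=None):
    c=camera_params(n);K=c["intrinsics"];T=c["cam_to_world"]
    r=np.stack([(us-K[0,2])/K[0,0],-(vs-K[1,2])/K[1,1],-np.ones(len(us))],1)@T[:3,:3].T
    s=d[vs.astype(int),us.astype(int)] if z is None else (z-T[2,3])/r[:,2]
    return T[:3,3]+r*np.asarray(s)[:,None]
E
python3 - <<'E'
from h import *
boxes={"top":(200,150,325,200),"scene":(170,150,310,240)}
for n in boxes:
    f=np.load(f"pics/{n}0.npz");p,d=f["p"],f["d"];x0,y0,x1,y1=boxes[n]
    h=cv2.cvtColor(p,cv2.COLOR_RGB2HSV);H,S,V=[h[...,i].astype(int) for i in range(3)]
    M={"red":((H<5)|(H>174))&(S>170)&(V>80),"orange":(H>=5)&(H<16)&(S>190)&(V>150),"blue":(H>100)&(H<125)&(S>120),"wood":(H>8)&(H<24)&(S>60)&(S<150)&(V>90)}
    for k,m in M.items():
        b=np.zeros_like(m);b[y0:y1,x0:x1]=1
        nn,l,st,_=cv2.connectedComponentsWithStats((m&b).astype(np.uint8))
        for i in range(1,nn):
            if st[i,4]<15: continue
            v,u=np.where(l==i);w=world(n,d,u+.0,v+.0)
            zt=np.percentile(w[:,2],90);t=w[w[:,2]>zt-.012]
            (c,s,a)=cv2.minAreaRect(t[:,:2].astype(np.float32)*1000)
            print(n,k,st[i],"ztop",round(zt,4),"mean",t.mean(0),"rect",np.round(c,1),np.round(s,1),round(a,1))
a=np.load("pics/top0.npz")["p"][150:205,200:330]
b=np.load("pics/scene0.npz")["p"][150:240,170:310]
A=cv2.resize(a,None,fx=5,fy=5,interpolation=2);B=cv2.resize(b,(500,321),interpolation=2)
im=np.zeros((600,650,3),np.uint8);im[:275]=A;im[278:599,:500]=B
cv2.imwrite("pics/crop1.png",im[:,:,::-1])
E
```

```text
top red [302 161   5  20  78] ztop 0.1009 mean [ 0.5957 -0.1156  0.0976] rect [ 594.9 -115.6] [61. 12.] 2.9
top blue [297 159  13  27 163] ztop 0.0588 mean [ 0.5915 -0.1173  0.0635] rect [541.5 -85.9] [ 69.6 213.7] 59.6
top blue [208 165  10  27 184] ztop 0.0622 mean [0.5796 0.1815 0.0592] rect [580.4 181.9] [82.1 25.4] 2.5
top wood [ 200  150  125   50 1832] ztop 0.003 mean [ 0.5847 -0.0074  0.0065] rect [573.3  19.1] [428.7 212.1] 89.3
top wood [200 152  22  13 114] ztop 0.0033 mean [ 0.6503  0.2047 -0.0005] rect [653.5 196.7] [74.  42.4] 87.9
top wood [251 167  35  16 474] ztop 0.0475 mean [ 0.5901 -0.003   0.0473] rect [540.6  -3.1] [110.2 147.3] 89.7
scene red [278 160  13  15  72] ztop 0.1028 mean [ 0.5796 -0.1046  0.111 ] rect [189.2 125.9] [ 35.7 988. ] 59.5
scene orange [196 202  10  13  38] ztop 0.0555 mean [0.5816 0.1455 0.053 ] rect [582.9 145.6] [49.  8.] 4.6
scene blue [273 168   9   5  23] ztop 0.0609 mean [ 0.6244 -0.1117  0.0588] rect [ 622.9 -108.5] [24.1 20. ] 90.0
scene blue [286 176   7  11  39] ztop 0.0606 mean [ 0.5711 -0.1206  0.0581] rect [ 571.6 -120.4] [16.7 43.7] 61.3
scene blue [178 201  19  21 140] ztop 0.0637 mean [0.5656 0.1879 0.0745] rect [191.2 274.3] [ 38.7 868.6] 76.8
scene wood [223 150  23  25 214] ztop 0.0152 mean [ 0.7669 -0.0215  0.0126] rect [763.4 -27.4] [ 58.  120.2] 71.6
scene wood [175 166   8   5  23] ztop 0.0233 mean [0.7976 0.1372 0.0168] rect [797.7 137.6] [21.   8.1] 73.0
scene wood [227 179  43  29 682] ztop 0.0488 mean [0.5835 0.0037 0.0507] rect [218. 209.] [117.3 955.8] 60.6
scene wood [297 184   7  15  21] ztop 0.0182 mean [ 0.5657 -0.1548  0.0181] rect [ 566.  -155.4] [1.9 5.9] 21.4
scene wood [205 228  20  12  81] ztop 0.004 mean [0.5209 0.1299 0.0015] rect [520.2 130.9] [30.4 46.6] 3.5
```

View pics/crop1.png

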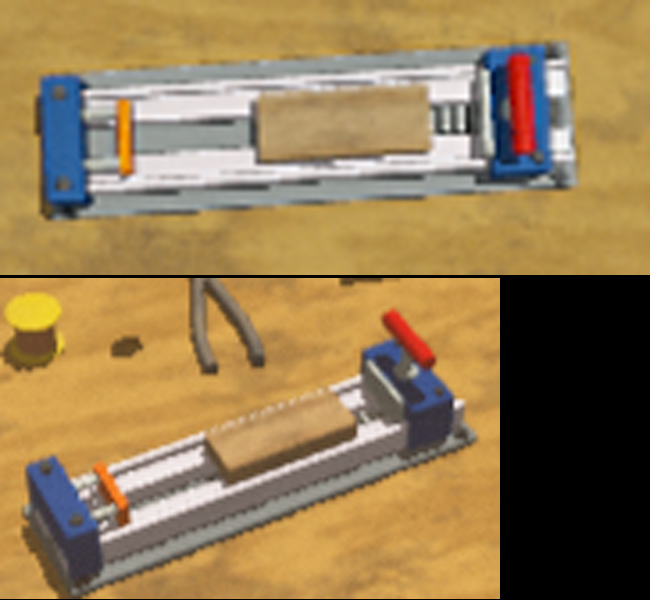

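The crop shows the red bar at a 2.7° yaw, with its centre at about (0.595, −0.116) and its top at about 0.10 (0.0995 expected). The slide direction is about (−0.047, 0.999). The offcut lies between the fences and the pad face is near y≈0.14. I'm moving over the bar now.

```bash
python3 -m creep '[[1,34,51,0,0,0,-0.034],[1,34,51,0,0,0,-0.034],[1,34,51,0,0,0,-0.034],[1,34,51,0,0,0,-0.034],[1,34,51,0,0,0,-0.034]]' 20; python3 -m creep '[[1,34,51,0,0,0,-0.034],[1,34,51,0,0,0,-0.034],[1,34,51,0,0,0,-0.034],[1,34,51,0,0,0,-0.034],[1,0,0,0,0,0,-0.034]]'
python3 - <<'E'
from h import *
o=get_obs();p,d=read_camera("wrist");np.savez("pics/w1.npz",p=p,d=d);cv2.imwrite("pics/w1.png",p[:,:,::-1])
print(o['eef_pos'],o['tool_rot'],o['contact_force'],camera_params("wrist"))
# top-camera edges cast to planes
def c(u,v,z):return world("top",None,np.array([u-.5]),np.array([v-.5]),z)[0]
print("bar",c(200+520/5,150+104/5,.0995),"ends",c(304-.4,150+55/5,.095),c(304+.4,150+153/5,.095))
print("pad face",c(200+133/5,150+137/5,.05),"jaw face",c(200+480/5,150+112/5,.05))
print("wood ends",c(200+256/5,150+129/5,.045),c(200+430/5,150+118/5,.045))
E
```

```text
t: 0.72
eef_pos: [0.4247, -0.3685, 0.2311]
tool_rot: [-0.0, 0.994, 0.107, -0.0]
contact_force: [0.8, -0.3, 0.6]
gripper_width: 1.0
grasp_force: 0.0
t: 1.35
eef_pos: [0.5626, -0.1597, 0.231]
tool_rot: [-0.001, 1.0, 0.027, 0.0]
contact_force: [-1.1, 0.1, 0.1]
gripper_width: 1.0
grasp_force: 0.0
[ 0.5626 -0.1597  0.231 ] [-0.0015  0.9996  0.0272  0.0004] [-1.1457  0.0824  0.1355] {'intrinsics': array([[297.3186,   0.    , 256.2961],
       [  0.    , 297.3186, 191.8307],
       [  0.    ,   0.    ,   1.    ]]), 'mount': array([[-0.0009,  0.9594,  0.282 ,  0.0721],
       [ 1.    ,  0.001 , -0.0001, -0.0003],
       [-0.0004,  0.282 , -0.9594, -0.1423],
       [ 0.    ,  0.    ,  0.    ,  1.    ]])}
bar [ 0.5952 -0.1147  0.0995] ends [ 0.6272 -0.1145  0.095 ] [ 0.5643 -0.1157  0.095 ]
pad face [0.5823 0.1371 0.05  ] jaw face [ 0.5956 -0.0928  0.05  ]
wood ends [0.587  0.0558 0.045 ] [ 0.5926 -0.0599  0.045 ]
```

View pics/w1.png

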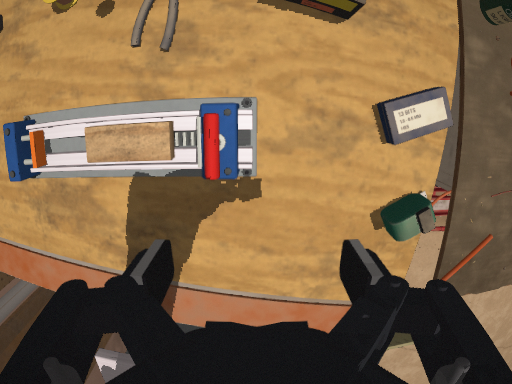

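Wrist view: the red bar spans rows 113–180 at col 211, the jaw face is at col ~201, the offcut at cols 85–173 and the pad face at col ~46. I'll cast these as fisheye rays for a cross-check.

```bash
cat >> h.py <<'E'
from scipy.spatial.transform import Rotation as R
def wrist(o,u,v,z):
    c=camera_params("wrist");K=c["intrinsics"];M=c["mount"]
    x,y=u-K[0,2],v-K[1,2];r=np.hypot(x,y);th=r/K[0,0]
    ray=np.array([np.sin(th)*x/r,-np.sin(th)*y/r,-np.cos(th)])
    q=o['tool_rot'];Rt=R.from_quat([q[1],q[2],q[3],q[0]]).as_matrix()
    P=np.array(o['eef_pos'])+Rt@M[:3,3];D=Rt@M[:3,:3]@ray
    return P+D*(z-P[2])/D[2]
E
python3 - <<'E'
from h import *
o=get_obs();p=np.load("pics/w1.npz")["p"]
h=cv2.cvtColor(p,cv2.COLOR_RGB2HSV).astype(int);H,S,V=h[...,0],h[...,1],h[...,2]
m=((H<5)|(H>174))&(S>170)&(V>80);m[:100]=0;m[190:]=0;m[:,:195]=0;m[:,230:]=0
v,u=np.where(m);print("bar px",u.mean(),v.mean(),u.min(),u.max(),v.min(),v.max())
print("bar",wrist(o,u.mean(),(v.min()+v.max())/2,.095))
a=(H>=5)&(H<16)&(S>190)&(V>100);a[:120]=0;a[175:]=0;a[:,:25]=0;a[:,55:]=0
v,u=np.where(a);print("pad px",u.min(),u.max(),v.min(),v.max())
for r in(135,148,160):
    k=u[v==r];print(r,k.min(),k.max(),wrist(o,k.max()+.5,r,.055),wrist(o,k.max()+.5,r,.036))
print("wood",wrist(o,85,144,.045),wrist(o,173,142,.045))
print("jaw face",wrist(o,201,142,.06))
for n,r in(("offcut row",142),):
    print(p[r,28:52].tolist()); print(p[r,190:206].tolist())
E
```

```text
bar px 211.25257731958763 145.7 204 219 113 179
bar [ 0.5943 -0.1187  0.095 ]
pad px 30 45 131 167
135 30 42 [0.6026 0.1153 0.055 ] [0.6008 0.1318 0.036 ]
148 31 43 [0.5855 0.1151 0.055 ] [0.5826 0.1315 0.036 ]
160 33 45 [0.5695 0.1133 0.055 ] [0.5657 0.1296 0.036 ]
wood [0.5882 0.0517 0.045 ] [ 0.5909 -0.0668  0.045 ]
jaw face [ 0.5935 -0.1023  0.06  ]
[[19, 38, 67], [23, 38, 64], [204, 100, 42], [231, 114, 42], [231, 115, 41], [230, 113, 43], [129, 62, 23], [128, 61, 21], [129, 61, 20], [128, 61, 24], [128, 62, 24], [128, 61, 21], [128, 60, 22], [128, 62, 25], [127, 60, 22], [127, 61, 21], [109, 89, 80], [65, 65, 64], [64, 65, 64], [64, 64, 62], [67, 66, 65], [66, 66, 64], [140, 142, 139], [140, 142, 138]]
[[111, 109, 103], [179, 176, 166], [206, 203, 189], [180, 177, 165], [124, 124, 115], [89, 89, 85], [55, 56, 53], [168, 168, 157], [195, 192, 180], [208, 204, 192], [214, 212, 199], [61, 81, 111], [40, 72, 120], [52, 39, 63], [139, 28, 25], [162, 31, 26]]
```

```bash
python3 -m creep '[[1,32.5,43,0,0,0,0],[1,0,0,-52,0,0,0],[1,0,0,-52,0,0,0],[1,0,0,-45,0,0,0],[1,0,0,-8,0,0,0]]' 20; python3 -m creep '[[1,0,0,0,0,0,0]]'
python3 - <<'E'
from h import *
o=get_obs();p,d=read_camera("wrist");cv2.imwrite("pics/w2.png",p[:,:,::-1])
h=cv2.cvtColor(p,cv2.COLOR_RGB2HSV).astype(int);H,S,V=h[...,0],h[...,1],h[...,2]
m=(((H<5)|(H>174))&(S>170)&(V>80)).astype(np.uint8)
n,l,st,ce=cv2.connectedComponentsWithStats(m)
print(o['eef_pos'])
for i in range(1,n):
    if st[i,4]>150: print(st[i],ce[i],wrist(o,*ce[i],.095))
E
```

```text
t: 2.02
eef_pos: [0.5892, -0.1249, 0.0712]
tool_rot: [-0.0, 1.0, 0.022, -0.003]
contact_force: [0.1, 0.7, -0.1]
gripper_width: 1.001
grasp_force: 0.0
t: 2.15
eef_pos: [0.5926, -0.1245, 0.0749]
tool_rot: [0.0, 1.0, 0.022, 0.0]
contact_force: [-0.7, -0.4, 0.7]
gripper_width: 1.001
grasp_force: 0.0
[ 0.5926 -0.1245  0.0749]
[ 217  190   35  124 3667] [235.0395 249.2885] [ 0.6007 -0.1139  0.095 ]
```

View pics/w2.png

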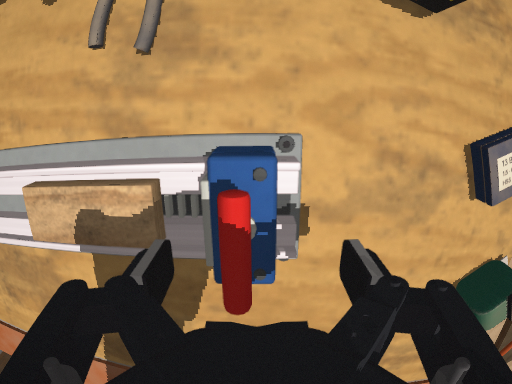

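The bar sits at cols 217–252, about 10 mm off centre toward +y, because the first row came up short. I'll correct that, then close.

```bash
python3 -m creep '[[1,2.5,10,-1,0,0,-0.01],[1,0,0,0,0,0,0],[0,0,0,0,0,0,0],[-0.3,0,0,0,0,0,0],[-0.4,0,0,0,0,0,0]]' 20; python3 -m creep '[[-0.5,0,0,0,0,0,0],[-0.6,0,0,0,0,0,0]]'
```

```text
t: 2.82
eef_pos: [0.595, -0.1136, 0.0733]
tool_rot: [0.0, 1.0, 0.018, -0.0]
contact_force: [-0.3, -0.5, -0.1]
gripper_width: 0.38
grasp_force: 0.0
t: 3.08
eef_pos: [0.595, -0.1135, 0.0732]
tool_rot: [0.0, 1.0, 0.018, -0.0]
contact_force: [-0.4, 0.9, 1.1]
gripper_width: 0.199
grasp_force: 0.0
```

```bash
python3 -m creep '[[-0.65,0,0,0,0,0,0.008],[-0.7,0,0,0,0,0,0]]'; python3 -m creep '[[-1,0,0,0,0,0,0],[-1,0,0,0,0,0,0],[-1,0,0,0,0,0,0]]' 30
```

```text
t: 3.32
eef_pos: [0.595, -0.1137, 0.0733]
tool_rot: [0.0, 1.0, 0.022, -0.0]
contact_force: [0.5, -1.4, -0.1]
gripper_width: 0.163
grasp_force: 19.5
t: 3.7
eef_pos: [0.595, -0.1137, 0.0734]
tool_rot: [0.0, 1.0, 0.022, 0.0]
contact_force: [-1.3, -2.6, 1.5]
gripper_width: 0.16
grasp_force: 29.2
```

```bash
python3 -m creep '[[-1,0,0,4,0,0,0],[-1,0,0,4,0,0,0],[-1,0,0,3.5,0,0,0],[-1,0,0,0,0,0,0]]' 40; python3 -m creep '[[-1,-0.5,10,0,0,0,0],[-1,0,0,0,0,0,0]]'
```

```text
t: 4.2
eef_pos: [0.5948, -0.1128, 0.0847]
tool_rot: [-0.0, 1.0, 0.022, -0.0]
contact_force: [4.0, -0.5, -9.6]
gripper_width: 0.157
grasp_force: 39.0
t: 4.45
eef_pos: [0.5943, -0.1013, 0.0846]
tool_rot: [-0.001, 1.0, 0.023, -0.0]
contact_force: [3.6, 1.0, -10.4]
gripper_width: 0.158
grasp_force: 39.1
```

```bash
python3 -m creep '[[-1,-0.5,10,0,0,0,0],[-1,-0.2,5,0,0,0,0],[-1,-0.2,4,0,0,0,0],[-1,-0.2,4,0,0,0,0],[-1,-0.2,4,0,0,0,0]]'; python3 -m creep '[[-1,-0.4,8,0,0,0,0],[-1,-0.5,10,0,0,0,0],[-1,-0.5,10,0,0,0,0],[-1,-0.5,10,0,0,0,0],[-1,-0.2,4,0,0,0,0]]'
```

```text
t: 5.08
eef_pos: [0.5931, -0.0764, 0.0848]
tool_rot: [0.0, 1.0, 0.022, -0.0]
contact_force: [2.6, -1.4, -10.1]
gripper_width: 0.154
grasp_force: 39.2
t: 5.7
eef_pos: [0.5909, -0.0329, 0.0848]
tool_rot: [-0.0, 1.0, 0.023, -0.0]
contact_force: [2.0, -1.4, -10.8]
gripper_width: 0.161
grasp_force: 39.2
```

```bash
python3 -m creep '[[-1,-0.5,10,0,0,0,0],[-1,-0.4,8,0,0,0,0],[-1,-0.2,5,0,0,0,0],[-1,0,0,0,0,0,0]]'; python3 - <<'E'
from h import *
for n in("top","scene"):
    p,d=read_camera(n);np.savez(f"pics/{n}2.npz",p=p,d=d)
a=np.load("pics/top2.npz")["p"][150:205,195:325];b=np.load("pics/scene2.npz")["p"][140:240,165:310]
im=np.zeros((600,650,3),np.uint8);im[:275]=cv2.resize(a,None,fx=5,fy=5,interpolation=2);im[278:598,:464]=cv2.resize(b,(464,320),interpolation=2)
cv2.imwrite("pics/crop2.png",im[:,:,::-1]);print(get_obs()['t'],get_obs()['eef_pos'])
E
```

```text
t: 6.2
eef_pos: [0.5898, -0.0101, 0.0848]
tool_rot: [-0.0, 1.0, 0.022, -0.0]
contact_force: [1.3, 1.1, -9.9]
gripper_width: 0.161
grasp_force: 39.2
6.3 [ 0.5899 -0.0108  0.0847]
```

View pics/crop2.png

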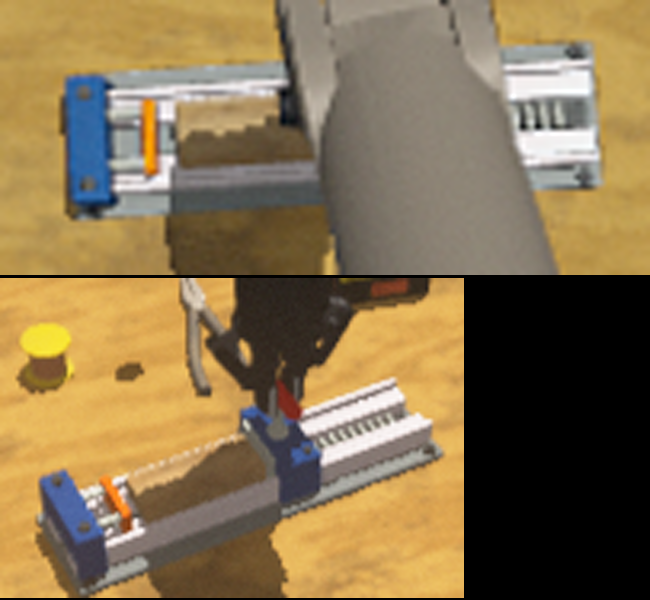

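The carriage is pushing the offcut. The gap between offcut and pad is about 3.6 px, or roughly 12 mm, so contact should come at a travel of about 115 mm. I'll step in while reading the force.

```bash
for i in 1 ; do python3 -m creep '[[-1,-0.3,6,0,0,0,0],[-1,0,0,0,0,0,0]]'; python3 -m creep '[[-1,-0.1,2,0,0,0,0],[-1,0,0,0,0,0,0]]';python3 -m creep '[[-1,-0.1,2,0,0,0,0],[-1,0,0,0,0,0,0]]'; python3 -m creep '[[-1,-0.1,2,0,0,0,0],[-1,0,0,0,0,0,0]]'; done | grep -v -e rot -e width
```

```text
t: 6.55
eef_pos: [0.5896, -0.0048, 0.0848]
contact_force: [1.3, 0.6, -10.6]
grasp_force: 39.2
t: 6.8
eef_pos: [0.5895, -0.0033, 0.0848]
contact_force: [1.1, 0.5, -10.3]
grasp_force: 39.2
t: 7.05
eef_pos: [0.5894, -0.0012, 0.0848]
contact_force: [0.1, -1.5, -9.9]
grasp_force: 39.2
t: 7.3
eef_pos: [0.5893, 0.0009, 0.0848]
contact_force: [1.1, -0.3, -10.3]
grasp_force: 39.2
```

Travel is now about 114.6 mm with no pad force yet. Continuing in small steps.

```bash
for i in 1 ; do python3 -m creep '[[-1,-0.1,2,0,0,0,0],[-1,0,0,0,0,0,0]]'; python3 -m creep '[[-1,-0.1,2,0,0,0,0],[-1,0,0,0,0,0,0]]';python3 -m creep '[[-1,-0.1,2,0,0,0,0],[-1,0,0,0,0,0,0]]'; done | grep -v -e rot -e width
```

```text
t: 7.55
eef_pos: [0.5892, 0.0029, 0.0848]
contact_force: [0.8, 0.1, -9.6]
grasp_force: 39.2
t: 7.8
eef_pos: [0.5892, 0.0042, 0.0848]
contact_force: [-0.2, -1.6, -10.4]
grasp_force: 39.3
t: 8.05
eef_pos: [0.5891, 0.0052, 0.0848]
contact_force: [0.5, -6.3, -9.2]
grasp_force: 39.3
```

Contact is at TCP y ≈ 0.0047, so travel is about 118.5 mm and the 130 notch gives about 11.5 mm of compression. The 140 notch would be past the solid stop. I'll press to about 16 mm (y≈0.0205) and then let go.

```bash
for i in 1 ; do python3 -m creep '[[-1,-0.1,3,0,0,0,0],[-1,-0.1,3,0,0,0,0],[-1,0,0,0,0,0,0]]'; python3 -m creep '[[-1,-0.2,4,0,0,0,0],[-1,0,0,0,0,0,0]]';python3 -m creep '[[-1,-0.1,2,0,0,0,0],[-1,0,0,0,0,0,0]]'; done | grep -v -e rot -e width
```

```text
t: 8.43
eef_pos: [0.5889, 0.0102, 0.0847]
contact_force: [0.8, -7.3, -11.1]
grasp_force: 39.4
t: 8.68
eef_pos: [0.5887, 0.0136, 0.0847]
contact_force: [0.9, -7.7, -10.1]
grasp_force: 39.4
t: 8.93
eef_pos: [0.5886, 0.0149, 0.0847]
contact_force: [1.3, -8.3, -10.4]
grasp_force: 39.5
```

```bash
for i in 1 ; do python3 -m creep '[[-1,-0.1,3,0,0,0,0],[-1,0,0,0,0,0,0]]'; python3 -m creep '[[-1,-0.1,2,0,0,0,0],[-1,0,0,0,0,0,0],[-1,0,0,0,0,0,0]]'; done | grep -v -e rot -e width; python3 - <<'E'
from h import *
for i in range(1):
    p,d=read_camera("top");print(get_obs()['contact_force'])
im=cv2.resize(p[150:205,195:325],None,fx=5,fy=5,interpolation=2);cv2.imwrite("pics/crop3.png",im[:,:,::-1])
E
```

```text
t: 9.18
eef_pos: [0.5885, 0.0175, 0.0847]
contact_force: [1.9, -10.9, -10.9]
grasp_force: 39.5
t: 9.55
eef_pos: [0.5884, 0.019, 0.0846]
contact_force: [1.7, -11.8, -10.8]
grasp_force: 39.5
[  0.1428 -12.1219 -10.4557]
```

View pics/crop3.png

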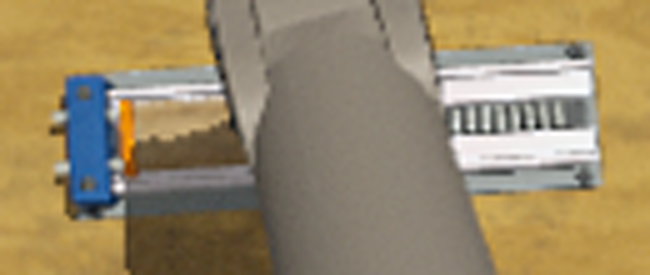

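The pad has moved from col ~226.6 to ~221.8, about 15–16 mm in, which agrees with position and force. One more mm, then let go.

```bash
python3 -m creep '[[-1,0,1,0,0,0,0],[-1,0,0,0,0,0,0]]'; python3 -m creep '[[0.3,0,0,0,0,0,0],[1,0,0,0,0,0,0],[1,0,0,0,0,0,0],[1,0,0,0,0,0,0]]'; python3 -m creep '[[1,0,0,30,0,0,0],[1,0,0,40,0,0,0],[1,0,0,40,0,0,0],[1,-20,-40,30,0,0,0],[1,0,0,0,0,0,0]]'; python3 - <<'E'
from h import *
o=get_obs();ims=[]
for n,(x0,y0,x1,y1) in{"scene":(165,130,310,240),"wrist":(60,0,460,290)}.items():
    p,d=read_camera(n);np.savez(f"pics/{n}4.npz",p=p,d=d);c=p[y0:y1,x0:x1];ims.append(cv2.resize(c,(390,int(390*c.shape[0]/c.shape[1])),interpolation=2))
h=max(i.shape[0] for i in ims);im=np.hstack([np.pad(i,((0,h-i.shape[0]),(0,0),(0,0))) for i in ims]);cv2.imwrite("pics/crop4.png",im[:,:,::-1])
E
```

```text
t: 9.85
eef_pos: [0.5884, 0.0196, 0.0846]
tool_rot: [0.003, 1.0, 0.02, -0.0]
contact_force: [1.1, -11.4, -9.0]
gripper_width: 0.156
grasp_force: 39.6
t: 10.35
eef_pos: [0.589, 0.0255, 0.0854]
tool_rot: [-0.0, 1.0, 0.022, 0.001]
contact_force: [-0.6, 0.0, 1.9]
gripper_width: 0.98
grasp_force: 0.0
t: 10.98
eef_pos: [0.5691, -0.0188, 0.2277]
tool_rot: [0.001, 1.0, 0.019, 0.002]
contact_force: [0.7, 0.3, -0.3]
gripper_width: 0.998
grasp_force: 0.0
```

View pics/crop4.png

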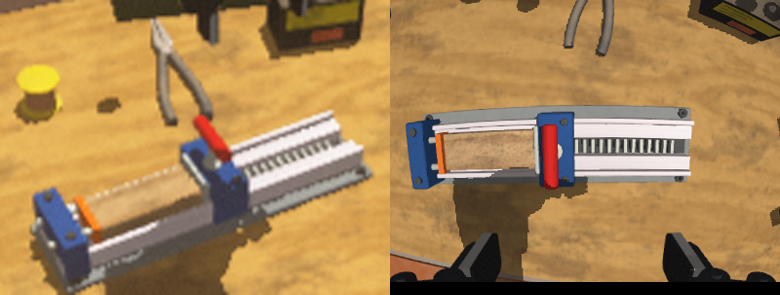

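The offcut sits between the jaw and the orange pad, and the rods protrude behind the end jaw. Next I'll check that the bar height matches the "down" value and where the carriage stopped.

```bash
python3 - <<'E'
from h import *
o=get_obs()
def red(p,box):
    h=cv2.cvtColor(p,cv2.COLOR_RGB2HSV).astype(int);H,S,V=h[...,0],h[...,1],h[...,2]
    m=((H<5)|(H>174))&(S>170)&(V>80);b=np.zeros_like(m);x0,y0,x1,y1=box;b[y0:y1,x0:x1]=1
    n,l,st,ce=cv2.connectedComponentsWithStats((m&b).astype(np.uint8));i=1+st[1:,4].argmax();return l==i,st[i],ce[i]
w0=np.load("pics/scene0.npz");w4=np.load("pics/scene4.npz");w1=np.load("pics/w1.npz");wl=np.load("pics/wrist4.npz")
# scene: erode-free core pixels, height relative to the blue carriage top
for f in(w0,w4):
    m,st,ce=red(f["p"],(170,130,310,240));k=cv2.erode(m.astype(np.uint8),np.ones((3,3)))>0
    v,u=np.where(k);w=world("scene",f["d"],u+.0,v+.0);print("scene",st,w.shape,np.median(w,0),np.percentile(w[:,2],[10,50,90]))
c=camera_params("wrist");K=c["intrinsics"];M=c["mount"]
for f,pos,q in((w1,[.5626,-.1597,.2310],[-.0015,.9996,.0272,.0004]),(wl,o['eef_pos'],o['tool_rot'])):
    m,st,ce=red(f["p"],(150,80,300,230));k=cv2.erode(m.astype(np.uint8),np.ones((5,5)))>0
    v,u=np.where(k);d=f["d"][v,u]
    x,y=u-K[0,2],v-K[1,2];r=np.hypot(x,y);t=np.tan(r/K[0,0])
    pc=np.stack([t*x/r*d,-t*y/r*d,-d],1)
    w=(pc@M[:3,:3].T+M[:3,3])@R.from_quat([q[1],q[2],q[3],q[0]]).as_matrix().T+np.array(pos)
    print("wrist",st,np.median(w,0),np.percentile(w[:,2],[10,50,90]))
p,d=read_camera("top");m,st,ce=red(p,(200,150,325,200));v,u=np.where(m);print("top",st,ce,world("top",None,ce[:1],ce[1:],.097))
m0,st0,ce0=red(np.load("pics/top0.npz")["p"],(200,150,325,200));print("top0",st0,ce0,world("top",None,ce0[:1],ce0[1:],.097))
v,u=np.where(m);print("topz",np.median(world("top",d,u+.0,v+.0),0));v,u=np.where(m0);print(np.median(world("top",np.load("pics/top0.npz")["d"],u+.0,v+.0),0))
cv2.imwrite("pics/crop5.png",cv2.resize(p[150:205,195:325],None,fx=5,fy=5,interpolation=2)[:,:,::-1])
E
```

```text
scene [278 160  13  15  72] (21, 3) [ 0.5884 -0.1106  0.1005] [0.0985 0.1005 0.1031]
scene [238 173  13  17  72] (18, 3) [0.5879 0.0179 0.1015] [0.0982 0.1015 0.1038]
wrist [204 113  16  67 970] [ 0.5973 -0.115   0.0985] [0.097  0.0985 0.0996]
wrist [216 128  17  67 998] [0.5909 0.0159 0.0973] [0.096  0.0973 0.0984]Traceback (most recent call last):
  File "<stdin>", line 20, in <module>
  File "<stdin>", line 6, in red
ValueError: attempt to get argmax of an empty sequence
```

The bar height matches its starting "down" value (0.097 against 0.0985 m), so the bar is seated. The carriage moved about 130 mm, into the 130 notch, which leaves the pad about 12 mm in. The arm is clear, so I'm handing in.

```bash
python3 -c "
from station import *
print(hand_in())"
```

```text
the job is handed in; nothing more can be done
None
```

The offcut is clamped and the job is handed in: I pressed the pad about 16 of its 20 mm with the bar held up, then let go. By camera the bar is fully down in the 130 mm notch, with the pad still about 12 mm in (estimated); the hand-in returned no verdict.

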